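# Display the clay turtle and press its ticket holder home

## Task

First balance the clay turtle, right way up, on the very top of the stand's white dome and let go of it. Then lift the ticket holder out of its block, slip it down behind the metal lip of the stand's ticket pocket, card facing the front (the robot's side), and press it against the spring until fully home, its shoulders flush with the top of the wooden back board. Finish while gripping it and holding it pressed home, the turtle still balanced; leave the squeeze bottle and the dark wooden tool alone.

Things in the scene. Friction and masses are not known exactly. Their poses are not given: they have to be found in the camera images.
- stand: display stand, fixed to the table: a light wooden base board 110 (x) x 250 (y) x 12 mm; origin at the centre of its underside on the table, its x axis pointing from the stand's front (robot's side) to its back, y to its left, z up. White plaster dome on its left half, ticket pocket on its right half (see dome and pocket).
- dome: white dome, a smooth cap of a sphere of 70 mm radius, 104 mm across where it meets the base board, its top 40 mm above the table. Part of the stand, axes parallel to the stand's. The origin is the topmost point of the dome.
- pocket (a point): middle of the ticket pocket's gap and width, where the centre of the holder's underside lies when fully home, 16 mm above the table; axes parallel to the stand's. The gap between lip and back board is 9 mm (4.5 mm each way in x); end cheeks, top 22 mm above this point, leave 72 mm of width.
- back_top (a point): middle of the top front edge of the pocket's wooden back board (84 mm wide, 8 mm thick), 66 mm above the table, 4.5 mm behind the pocket's middle in x. It stands 18 mm higher than the lip.
- lip_top (a point): middle of the top edge of the aluminium lip (84 mm wide), 48 mm above the table, in front of the pocket. The lip is straight up to 38 mm above the table, then flared outwards to the front by about 9 mm as a lead-in.
- seat (a joint): sprung steel seat bar at the bottom of the pocket: 0 = free, up (its top 12 mm above pocket); 0.012 m = pressed right down on its stop. The spring pushes up with about 4 N at 0 and 9.5 N at 0.012.
- ticket_holder: grey plastic ticket holder, loose, about 40 g, standing upright in the slot of ticket_block: a plate 6 (x) x 60 (y) x 50 (z) mm whose upper edge forms two shoulders, with a grip tab 6 x 26 mm in its middle from 50 to 86 mm above its underside. Origin at the centre of its underside, z up, paper card on its -x face.
- card (a point): centre of the paper card on the ticket holder's front (-x) face, 29 mm above the holder's underside; axes parallel to the holder's.
- ticket_block: fixed wooden block 70 (x) x 84 (y) x 26 mm with a slot along y, 16 mm deep, in which the ticket holder stands with about 1.5 mm of play. Origin at the centre of its underside on the table. The holder lifts straight up out of it. It stands to one side of the stand, the turtle to the other; either way round.
- clay_turtle: figure of a turtle in firm dry clay, loose, 0.08 to 0.17 kg, 72 (x) x 112 (y) x 30 mm (z), head at -y. Origin at the middle of its underside, z up. Its underside is flat; the centre of mass lies 11 mm straight above the origin. The shell is 61 mm wide in x at its widest, 11 mm above the underside, and can be gripped there across x between the flippers (flippers are 12 mm high).
- slip_bottle: white squeeze bottle with a red nozzle, 60 mm across, 181 mm high, standing; leave it alone. Origin at the centre of its underside.
- wood_wedge: dark wooden modelling tool, 23 x 110 x 14 mm, lying on the table along its y; leave it alone. Origin at the centre of its underside.

How it is judged (in metres and radians):
On the way, in this order (a step that is already met when the one before it is completed fails the run):
1. the turtle rests balanced on the dome, right way up, released (horizontal distance between clay_turtle and dome below 0.025 m and height (world z) of clay_turtle above 0.032 m and angle between clay_turtle's own z axis and vertical below 0.3 rad and contact force between clay_turtle and dome above 0.2 N and linear speed of clay_turtle below 0.05 m/s and contact force between clay_turtle and the fingers below 0.05 N), for 0.5 s.
2. the ticket holder sits behind the lip and is held pressed home (x of ticket_holder in the frame of pocket between -0.004 and 0.004 m and y of ticket_holder in the frame of pocket between -0.012 and 0.012 m and z of ticket_holder in the frame of pocket below 0.003 m and x of card in the frame of pocket below 0 m and angle between the z axis of ticket_holder and the z axis of stand, either way round below 0.15 rad and angle between the x axis of ticket_holder and the x axis of stand, either way round below 0.2 rad and value of joint seat above 0.009 m and contact force between the fingers and ticket_holder above 1 N), for 0.5 s.
At the end, for the whole second after the job is handed in: Turtle at rest on the dome, untouched, within 25 mm of its top and 17 degrees of upright; ticket holder upright behind the lip, card to the front, within 3 mm of fully home, the seat pressed at least 9 of 12 mm, the fingers holding it with over 1 N (all of step 1 and all of step 2 and contact force between clay_turtle and the arm below 0.05 N); the arm keeps its last pose, push and grip.
It fails at once if the squeeze bottle is knocked or moved (distance of slip_bottle from where it was at the start of the episode above 0.03 m or angle between slip_bottle's own z axis and vertical above 0.4 rad).
It fails at once if the dark wooden tool is moved (distance of wood_wedge from where it was at the start of the episode above 0.03 m).
It also fails if it takes over 56 s, if anything falls off the work surface, if the arm or the gripper's body presses on something with over 40 N, if the wrist force passes 120 N, or if a joint passes its speed limit or range.

## Robot

A 6-joint arm with a two-finger parallel gripper is mounted at the origin on the work surface; the furniture and walls round the work are solid. World frame = base frame: x ahead of the robot, y to its left, z up, the work surface at z = 0. Lengths are in mm, angles in rad, forces in N, time in s.
With the tool pointing down it reaches from about 400 to 925 mm from the base axis. Payload 12.5 kg.
Tool frame: the origin (TCP) lies midway between the tips of the shut fingers; the grasp point (between the pads) lies 19 mm behind it; z points along the fingers, y is the line along which they close (so a half turn about z gives the same grasp; the last joint's range is limited). The gripper opens to 95 mm and grips with 3 to 60 N. Pads are 20 mm wide; open, the fingers measure 119 mm over their backs; the gripper's body (75 mm by 180 mm) begins 59 mm behind the grasp point.
Start: joints at [1.074, 0.491, 1.559, -0, 1.092, -0.106], TCP at [238.065, 577.903, 214.661] pointing down, gripper open.
Joint ranges: [-3.1, 3.1], [-0.84, 2.19], [0.05, 2.79], [-1.13, 4.28], [0.06, 2.93], [-2.69, 2.69]. Speed limits (rad/s): [2.22, 2.22, 2.79, 3.14, 3.14, 3.14].

## Interface

Orientations are given as a rotation vector (axis times angle).
In Python, from bench import manip gives the robot as it stands.
- The arm moves only by the tool move_arm, never from a script. Its argument "commands" is a list of rows, each a list of 3 entries, a list of its own where there are three numbers: the shift along the tool's x, y, z scaled (see below), then the turn, a rotation vector about the tool's x, y, z scaled (see below), then the gripper command: -1 is fully open, 1 is shut, values between are in proportion. In form: [[[tx, ty, tz], [ax, ay, az], grip], ...]. A call has 1 to 12 rows; each row is the pose to reach, as a shift and turn from the pose commanded when the call began, along the tool's axes at that moment; what a row does not reach only later rows make up. The controller multiplies each number of a shift by 0.3 m and each number of a turn by 30 degrees. A row lasts 1/8 s, in which the tool goes at most 62.5 mm and 10.7 degrees, less where a joint would pass 70% of its speed; a pose out of reach is approached as far as the arm can. A call with a number of a shift or a turn outside -1 to 1 is refused whole. A call with a gripper value outside its range is refused whole. The fingers move at their own pace and stop on an object; "squeeze" is the grip in N (left out, the last holds). Time passes only in rows, so rows that repeat a pose let the fingers close. It gives the time, the measured TCP pose, the force, the opening and the grip force at its end, in the units of the state.
- manip.read_state(): the state, without advancing time (a new reading comes with each control period).
- manip.read_camera(name): name is "side" or "top" or "wrist"; returns the picture (400x640x3 uint8, red, green, blue); there is no depth.
- manip.get_calibration(name): a dict with "vertical_fov" (degrees; the focal length in pixels is half the picture's height over the tangent of half this angle, whatever the lens; pixels are square), "cx", "cy" (the principal point, pixels), "dist" ([k1, k2, p1, p2, k3] as OpenCV has them; the pictures are not rectified), "origin" and "orientation" of the camera in the world; the wrist camera has in their place "hand_eye" (4x4, takes a point from camera to tool coordinates, whose origin is the TCP and whose axes are the flange's). Camera axes: x right, y down, z forward; pixel columns grow to the right and rows downward; lengths in mm; the calibration is good to about 2 mm. A picture is of the moment at which its call begins: read the wrist's pose just before it. get_calibration takes no time and is no camera call.
- manip.hand_in(): hands the job in; it is judged then, once.
Trained networks look in the newest picture that a camera, given by its name, has taken for a name from the list of things; names that differ only in an ending like _2 or _b are one class to them, and where a whole thing is asked for, a point or a joint stands for the part that bears it (a point fixed in the world has none). Each returns a list of dicts, best first, with "p" (0 to 1); they miss things now and then, are a little off and sometimes report something else, mostly with a low value. They report only what shows in the picture. A call takes as long as a camera call.
- manip.cut_out(camera, name): "pixels" (400x640 bool, what is visible of it).
- manip.pinpoint(camera, name): "xyz" ([x, y, z] in mm, in world coordinates, good to about 4 mm: a listed point, or the origin of a listed thing).
The state is a dict: "time": time; "qpos": joint angles; "qvel": joint speeds; "joint_efforts": joint torques, N m; "tool_pos": TCP position; "tcp_rot": TCP orientation; "wrist_force": force on the tool from outside, world axes, zero at the start; "moment": the same for the moment, N m; "opening": finger opening in mm; "gripper_force": force on a finger pad.
Only numpy, scipy, OpenCV 4.12 (cv2) and the standard library are available. Lean on these libraries where they do the work, as an engineer would, in place of code of your own. Each camera call takes 0.05 s, during which the arm holds its last target. There are 200 camera calls.

## Working session

There is one attempt and no reset: what is moved stays moved. The work goes in short steps, Python scripts to look and compute and a tool call to move; the robot and the scene stay as the last step left them, time stands still between calls to the robot, and variables do not carry over. Pictures are saved under pics/ and viewed, at most 10 in all, crops included, and the job is handed in when it is done.

Besides the shell and the picture viewer there is one more tool, called after ">>>" as a command line: name --argument value ..., lists and objects as JSON in quotes. move_arm: Moves the arm, as the interface text tells. Its arguments: {"type":"object","properties":{"commands":{"type":"array"},"squeeze":{"type":"number"}},"required":["commands"]}

```bash
mkdir -p pics; ls
cat > h.py <<'E'
from bench import manip
import numpy as np, cv2
from scipy.spatial.transform import Rotation as R
def save(cam,name):
    im=manip.read_camera(cam); cv2.imwrite(f'pics/{name}.png',im[:,:,::-1].copy()); return im
def pins(cam,names):
    for n in names:
        for r in manip.pinpoint(cam,n)[:2]: print(cam,n,np.round(r['xyz'],1),round(r['p'],2))
def cal(cam):
    c=manip.get_calibration(cam); f=200/np.tan(np.radians(c['vertical_fov'])/2)
    K=np.array([[f,0,c['cx']],[0,f,c['cy']],[0,0,1]]); return c,K,np.array(c['dist'],float)
def pose(cam,st=None):
    c,K,d=cal(cam)
    if cam=='wrist':
        st=st or manip.read_state(); T=np.eye(4); T[:3,:3]=R.from_rotvec(st['tcp_rot']).as_matrix(); T[:3,3]=st['tool_pos']
        T=T@np.array(c['hand_eye']); return T[:3,:3],T[:3,3],K,d
    o=np.array(c['orientation'],float)
    M=o if o.shape==(3,3) else R.from_rotvec(o).as_matrix()
    return M,np.array(c['origin']),K,d
def onplane(cam,uv,z,st=None):
    M,o,K,d=pose(cam,st); p=cv2.undistortPoints(np.array(uv,float).reshape(-1,1,2),K,d)[:,0]
    r=np.c_[p,np.ones(len(p))]@M.T; return o+r*((z-o[2])/r[:,2])[:,None]
def mask(cam,n):
    r=manip.cut_out(cam,n); return (r[0]['pixels'],r[0]['p']) if r else (None,0)
def rect(cam,n,z,st=None):
    m,p=mask(cam,n)
    if m is None: print(n,'none'); return
    v,u=np.nonzero(m); P=onplane(cam,np.c_[u,v],z,st)[:,:2].astype(np.float32)
    (c,s,a)=cv2.minAreaRect(P); print(cam,n,'p',round(p,2),'c',np.round(c,1),'size',np.round(s,1),'ang',round(a,1),'mean',P.mean(0).round(1)); return P
E
python3 - <<'E'
from h import *
st=manip.read_state(); print(st['time'],np.round(st['tcp_rot'],3)); print(R.from_rotvec(st['tcp_rot']).as_matrix().round(3))
for c in('side','top'): 
    k=manip.get_calibration(c);print(k)
print(manip.get_calibration('wrist'))
a=save('top','top0'); 
pins('top',['stand','dome','pocket','back_top','lip_top','ticket_holder','card','ticket_block','clay_turtle','slip_bottle','wood_wedge'])
for n,z in(('stand',12),('ticket_block',26),('clay_turtle',11),('ticket_holder',60),('wood_wedge',14)): rect('top',n,z)
b=save('side','side0')
pins('side',['dome','pocket','back_top','lip_top','ticket_holder','card','ticket_block','clay_turtle'])
E
```

```text
pics
0.0 [-6.100e-01 -3.081e+00  2.000e-03]
[[-0.925  0.381 -0.001]
 [ 0.381  0.925 -0.001]
 [ 0.    -0.001 -1.   ]]
{'vertical_fov': 45.77142614898212, 'cx': 316.0664241279452, 'cy': 196.42343516188632, 'dist': array([-0.04733378,  0.        ,  0.        ,  0.        ,  0.        ]), 'origin': array([  113.41369324, -1199.96961736,   622.38762961]), 'orientation': array([-1.96944766,  0.18726104, -0.12656703])}
{'vertical_fov': 49.83721113605398, 'cx': 325.48643757631334, 'cy': 200.2406174404776, 'dist': array([-0.02615657,  0.        ,  0.        ,  0.        ,  0.        ]), 'origin': array([ 114.76420942,   24.16771442, 1234.84567027]), 'orientation': array([-2.14283238,  2.10316684, -0.20195859])}
{'vertical_fov': 60.674093016482495, 'cx': 323.0189234176595, 'cy': 202.9474637709353, 'dist': array([0.00646049, 0.        , 0.        , 0.        , 0.        ]), 'hand_eye': array([[-1.63125335e-04, -9.62085828e-01, -2.72746830e-01,
         7.64877301e+01],
       [ 9.99999452e-01, -4.38998991e-04,  9.50439871e-04,
        -1.63499969e-02],
       [-1.03414031e-03, -2.72746525e-01, 
[... 704 characters left out ...]
 [ 386.3 -317.1] size [71.5 91.4] ang 19.4 mean [ 385.4 -315.4]
top clay_turtle p 0.62 c [389.7 305.8] size [ 70.5 107.4] ang 38.0 mean [389.7 306.9]
ticket_holder none
top wood_wedge p 0.63 c [ 281.9 -275.4] size [ 22.9 104.2] ang 6.2 mean [ 281.3 -269.1]
side dome [448.   50.4  41.5] 0.8
side dome [ 390.1 -319.3    9.7] 0.38
side pocket [418.2 -77.3  13.6] 0.74
side back_top [425.1 -75.1  69.3] 0.78
side lip_top [402.9 -67.8  48.9] 0.9
side lip_top [ 391.3 -323.9   -1.7] 0.64
side ticket_holder [ 393.6 -321.4   12.2] 0.81
side card [ 389.8 -318.8   36.9] 0.87
side ticket_block [ 390.4 -324.6    1.9] 0.76
side clay_turtle [ 388.5 -321.4   36.7] 0.73
side clay_turtle [395.8 306.4  -2.4] 0.53
```

Run:
```python
import cv2
for n in('top0','side0'): cv2.imwrite(f'pics/{n}b.png',cv2.resize(cv2.imread(f'pics/{n}.png'),(800,500),interpolation=cv2.INTER_CUBIC))
```

```text
(no output)
```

View pics/top0b.png

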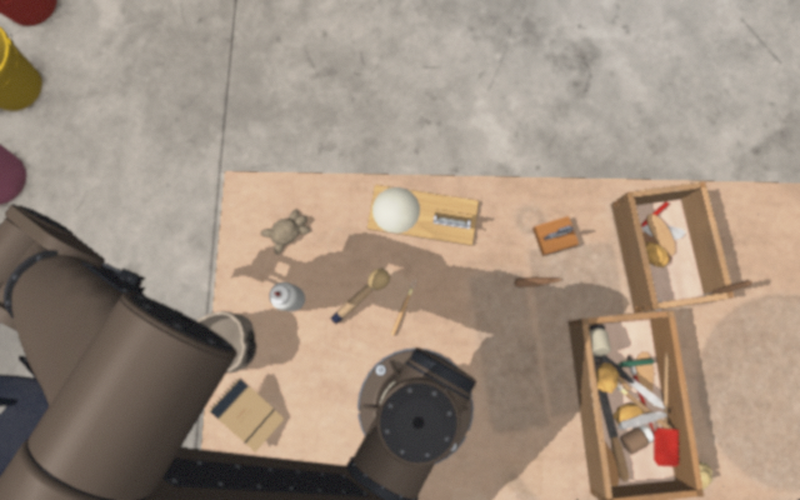

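View pics/side0b.png

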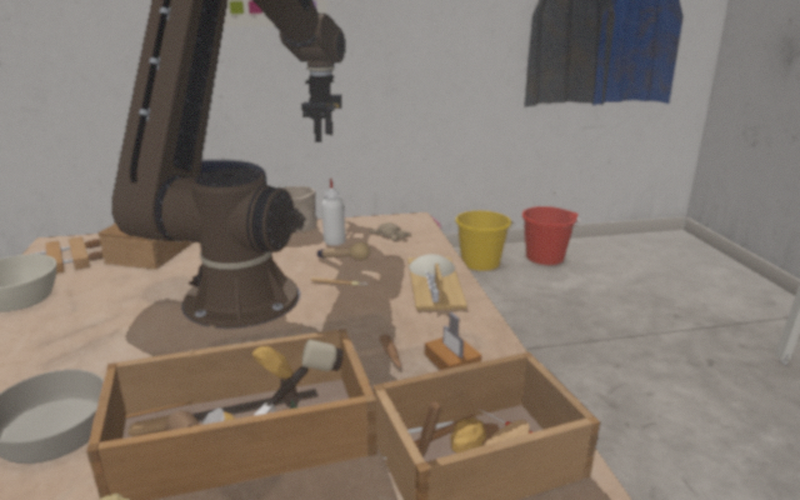

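```bash
cat >> h.py <<'E'
def go(pos,yaw,down=True,seq=True):
    """scaled shift/turn from present pose to TCP pos, tool down, tool y at yaw deg (mod 180, nearest)"""
    st=manip.read_state(); M=R.from_rotvec(st['tcp_rot']).as_matrix(); y=np.radians(yaw)
    Y=np.array([np.cos(y),np.sin(y),0]); 
    if Y@M[:,1]<0: Y=-Y
    Z=np.array([0,0,-1.]); T=np.c_[np.cross(Y,Z),Y,Z]
    s=M.T@(np.array(pos)-st['tool_pos'])/300; a=np.degrees(R.from_matrix(M.T@T).as_rotvec())/30
    print('t',round(st['time'],2),'tcp',np.round(st['tool_pos'],1),'shift',s.round(4),'turn',a.round(4))
E
python3 - <<'E'
from h import *
manip.read_camera('side'); pins('side',['slip_bottle','wood_wedge'])
m,p=mask('side','slip_bottle'); v,u=np.nonzero(m); print(p,u.min(),u.max(),v.min(),v.max()); print(onplane('side',[[u[v>v.max()-6].mean(),v.max()-3]],0))
go([390,306,160],38)
E
```

```text
side slip_bottle [232.5 284.9  -3.1] 0.77
side wood_wedge [ 288.2 -281.4    0. ] 0.66
0.97 257 276 145 195
[[234.74943583 291.82970731   0.        ]]
t 1.5 tcp [238.1 577.9 214.6] shift [-0.8135 -0.6451  0.1821] turn [ 1.00e-04 -0.00e+00  9.87e-01]
```

>>> move_arm --commands '[[[-0.8135, -0.6451, 0.18], [0, 0, 0.987], -1], [[-0.8135, -0.6451, 0.18], [0, 0, 0.987], -1], [[-0.8135, -0.6451, 0.18], [0, 0, 0.987], -1], [[-0.8135, -0.6451, 0.18], [0, 0, 0.987], -1], [[-0.8135, -0.6451, 0.18], [0, 0, 0.987], -1], [[-0.8135, -0.6451, 0.18], [0, 0, 0.987], -1], [[-0.8135, -0.6451, 0.18], [0, 0, 0.987], -1], [[-0.8135, -0.6451, 0.18], [0, 0, 0.987], -1], [[-0.8135, -0.6451, 0.18], [0, 0, 0.987], -1]]' --squeeze 20

```text
time: 2.62
tool_pos: [389.5, 307.0, 160.8]
tcp_rot: [1.375, 2.825, 0.001]
wrist_force: [0.5, 0.4, -0.3]
opening: 95.2
gripper_force: 0.0
```

Run:
```python
from h import *
st=manip.read_state(); print(st['tool_pos'],np.abs(st['qvel']).max())
save('wrist','w1'); pins('wrist',['clay_turtle']); rect('wrist','clay_turtle',11,st)
```

```text
[389.45450356 306.96688927 160.78166837] 0.005787418972182332
wrist clay_turtle [396.5 300.6   1.1] 0.77
wrist clay_turtle p 0.7 c [395.6 309. ] size [ 68.8 109.9] ang 38.1 mean [392.9 310.9]
```

View pics/w1.png

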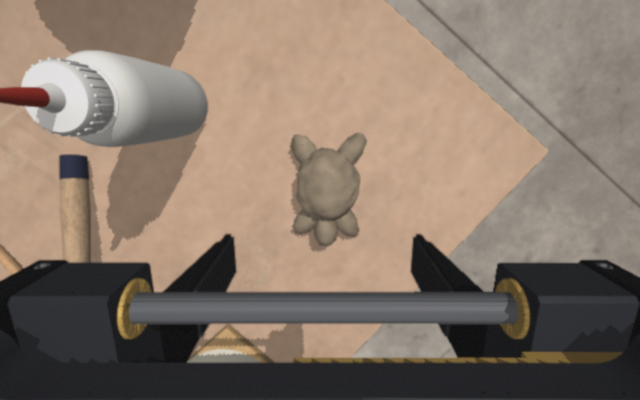

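Run:
```python
from h import *
P=onplane('wrist',[[328,185],[297,185],[359,185],[328,133],[322,246]],14); print(P.round(1))
M=R.from_rotvec(manip.read_state()['tcp_rot']).as_matrix()
print(((P-[395.6,309,0])@M)[:,:2].round(1))
go([396,307,4],38)
```

```text
[[391.  313.3  14. ]
 [367.8 295.2  14. ]
 [414.2 331.5  14. ]
 [360.9 351.4  14. ]
 [425.  260.6  14. ]]
[[  6.3  -0.9]
 [  6.3 -30.4]
 [  6.2  28.5]
 [ 54.8  -1.1]
 [-56.2  -6.7]]
t 2.77 tcp [389.7 306.6 160.7] shift [-0.0119  0.0174  0.5223] turn [ 0.0004 -0.0001  0.0021]
```

>>> move_arm --commands '[[[-0.013, 0.02, 0.3], [0, 0, 0], -1], [[-0.013, 0.02, 0.47], [0, 0, 0], -1], [[-0.013, 0.02, 0.522], [0, 0, 0], -1], [[-0.013, 0.02, 0.522], [0, 0, 0], -1], [[-0.013, 0.02, 0.522], [0, 0, 0], 1], [[-0.013, 0.02, 0.522], [0, 0, 0], 1], [[-0.013, 0.02, 0.522], [0, 0, 0], 1], [[-0.013, 0.02, 0.522], [0, 0, 0], 1], [[-0.013, 0.02, 0.522], [0, 0, 0], 1], [[-0.013, 0.02, 0.522], [0, 0, 0], 1], [[-0.013, 0.02, 0.522], [0, 0, 0], 1], [[-0.013, 0.02, 0.522], [0, 0, 0], 1]]' --squeeze 25

```text
time: 4.28
tool_pos: [397.1, 306.7, 4.2]
tcp_rot: [1.377, 2.824, 0.0]
wrist_force: [-1.4, 0.1, 5.7]
opening: 59.2
gripper_force: 24.5
```

Run:
```python
from h import *
s=manip.read_state(); print(s['opening'],s['gripper_force'],s['wrist_force'])
go([396,307,160],38)
```

```text
59.2289877345216 24.49643559521064 [-1.39970361  0.06640352  5.72691183]
t 4.28 tcp [397.1 306.7   4.2] shift [ 0.0032 -0.0021 -0.5192] turn [ 0.0005 -0.0001  0.0001]
```

>>> move_arm --commands '[[[0, 0, -0.1], [0, 0, 0], 1], [[0, 0, -0.3], [0, 0, 0], 1], [[0, 0, -0.42], [0, 0, 0], 1], [[0, 0, -0.42], [0, 0, 0], 1]]'

```text
time: 4.78
tool_pos: [398.0, 307.1, 132.1]
tcp_rot: [1.376, 2.821, 0.006]
wrist_force: [-0.1, -0.0, -0.8]
opening: 59.2
gripper_force: 24.6
```

Run:
```python
from h import *
s=manip.read_state(); print(s['opening'],s['gripper_force'],s['wrist_force'],s['tool_pos'])
save('wrist','w2'); P=rect('wrist','clay_turtle',s['tool_pos'][2]+7,s)
M=R.from_rotvec(s['tcp_rot']).as_matrix()
c=cv2.minAreaRect(P)[0]; print('tool offs',((np.r_[c,0]-s['tool_pos'])@M)[:2])
save('top','top1');rect('top','clay_turtle',s['tool_pos'][2]+7)
m,p=mask('top','dome'); v,u=np.nonzero(m); 
print(p,[onplane('top',[[ (u.min()+u.max())/2,(v.min()+v.max())/2]],z).round(1) for z in(12,26,40)], rect('top','dome',15) is None)
pins('top',['dome'])
```

```text
59.19844282845735 24.55392614006996 [-0.10341303 -0.00240112 -0.84377236] [398.00235294 307.13910876 132.14390664]
wrist clay_turtle p 0.65 c [398.4 309.5] size [ 69.7 113.1] ang 39.5 mean [388.5 320. ]
tool offs [1.71748733 1.13630027]
top clay_turtle p 0.37 c [401.2  -7. ] size [222.9  99.6] ang 82.0 mean [400.8  -8. ]
top dome p 0.85 c [444.9  53. ] size [105.4 105.2] ang 46.8 mean [444.1  52. ]
0.85 [array([[443.8,  51.5,  12. ]]), array([[440. ,  51.2,  26. ]]), array([[436.3,  50.9,  40. ]])] False
top dome [415.7 -73.3  17.1] 0.72
```

View pics/w2.png

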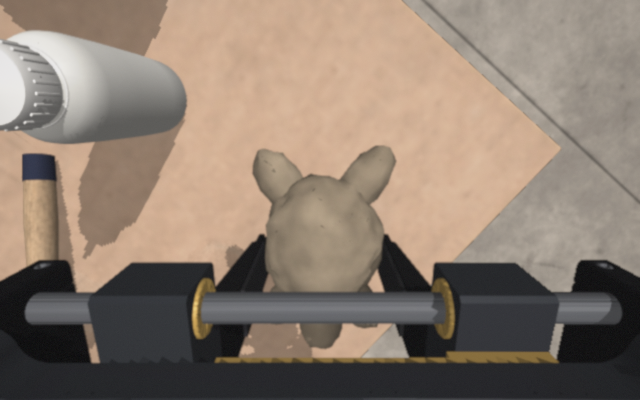

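Run:
```python
from h import *
go([440,-20,150],-8.3)
```

```text
t 5.12 tcp [396.8 306.4 128.9] shift [-0.946  -0.5565 -0.0694] turn [-3.8000e-03  9.0000e-04  1.5431e+00]
```

>>> move_arm --commands '[[[-0.15, -0.1, -0.07], [0, 0, 0.3], 1], [[-0.3, -0.18, -0.07], [0, 0, 0.6], 1], [[-0.45, -0.27, -0.07], [0, 0, 0.9], 1], [[-0.6, -0.36, -0.07], [0, 0, 0.9], 1], [[-0.75, -0.45, -0.07], [0, 0, 0.9], 1], [[-0.88, -0.53, -0.07], [0, 0, 0.9], 1], [[-0.946, -0.5565, -0.07], [0, 0, 0.9], 1]]'

```text
time: 6.0
tool_pos: [440.2, -21.9, 150.5]
tcp_rot: [-2.0, -2.421, 0.001]
wrist_force: [-0.3, 0.4, -1.1]
opening: 59.4
gripper_force: 24.6
```

Run:
```python
from h import *
go([440,-20,150],-8.3)
```

```text
t 6.0 tcp [440.2 -21.9 150.5] shift [0.0062 0.0005 0.0016] turn [-1.800e-03 -4.000e-04  6.391e-01]
```

>>> move_arm --commands '[[[0, 0, 0], [0, 0, 0.32], 1], [[0, 0, 0], [0, 0, 0.639], 1], [[0, 0, 0], [0, 0, 0.639], 1], [[0, 0, 0], [0, 0, 0.639], 1]]'

```text
time: 6.5
tool_pos: [440.2, -19.7, 150.7]
tcp_rot: [-2.37, -2.062, 0.0]
wrist_force: [-0.1, -0.5, -0.7]
opening: 59.5
gripper_force: 24.6
```

Run:
```python
from h import *
s=manip.read_state(); print(s['tool_pos'],np.abs(s['qvel']).max(),s['gripper_force'])
save('wrist','w3'); P=rect('wrist','dome',13,s)
pins('wrist',['dome','pocket','back_top','lip_top'])
rect('wrist','stand',12,s)
go([446,52,90],-8.3)
```

```text
[440.19925878 -19.71386863 150.74866883] 0.011642065087524854 24.55424618383404
wrist dome p 0.87 c [447.8  54.2] size [111.1 110. ] ang 33.9 mean [448.3  56.1]
wrist dome [444.6  55.8  39.7] 0.89
wrist stand p 0.62 c [440.5  -2.6] size [234.8 112.7] ang 82.6 mean [448.2  60.1]
t 6.85 tcp [440.3 -19.7 151. ] shift [ 0.2394 -0.015   0.2035] turn [ 0.0002 -0.0002  0.0056]
```

View pics/w3.png

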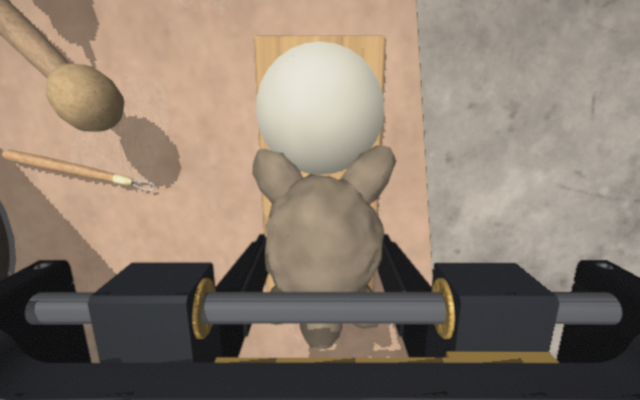

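>>> move_arm --commands '[[[0.12, -0.009, 0], [0, 0, 0], 1], [[0.2395, -0.017, 0.1], [0, 0, 0], 1], [[0.2395, -0.017, 0.25], [0, 0, 0], 1], [[0.2395, -0.017, 0.33], [0, 0, 0], 1], [[0.2395, -0.017, 0.342], [0, 0, 0], 1], [[0.2395, -0.017, 0.346], [0, 0, 0], 1], [[0.2395, -0.017, 0.346], [0, 0, 0], 1]]'

```text
time: 7.72
tool_pos: [445.9, 52.0, 48.1]
tcp_rot: [2.373, 2.057, 0.002]
wrist_force: [0.0, 0.1, -1.3]
opening: 59.9
gripper_force: 24.6
```

Run:
```python
from h import *
s=manip.read_state(); print(s['wrist_force'],s['gripper_force'])
go([446.7,51.8,44],-8.3)
```

```text
[ 0.02954478  0.07501487 -1.29137509] 24.554009960847907
t 7.72 tcp [445.9  52.   48.1] shift [-0.0002  0.0025  0.0137] turn [ 0.0031 -0.0005  0.0042]
```

>>> move_arm --commands '[[[0, 0.002, 0.004], [0, 0, 0], 1], [[0, 0.002, 0.008], [0, 0, 0], 1], [[0, 0.002, 0.011], [0, 0, 0], 1], [[0, 0.002, 0.011], [0, 0, 0], 1]]'

```text
time: 8.22
tool_pos: [446.1, 52.0, 44.1]
tcp_rot: [2.374, 2.057, 0.001]
wrist_force: [-0.2, 0.5, 4.3]
opening: 59.7
gripper_force: 24.5
```

>>> move_arm --commands '[[[0, 0, -0.002], [0, 0, 0], -0.2], [[0, 0, -0.002], [0, 0, 0], -0.35], [[0, 0, -0.002], [0, 0, 0], -0.6], [[0, 0, -0.002], [0, 0, 0], -0.9], [[0, 0, -0.002], [0, 0, 0], -0.9], [[0, 0, -0.002], [0, 0, 0], -0.9], [[0, 0, -0.002], [0, 0, 0], -0.9]]'

```text
time: 9.1
tool_pos: [446.1, 52.0, 44.5]
tcp_rot: [-2.374, -2.057, -0.0]
wrist_force: [0.1, -0.2, -0.7]
opening: 90.4
gripper_force: 0.0
```

Run:
```python
from h import *
s=manip.read_state(); print(s['opening'],s['wrist_force'])
im=save('side','s1'); cv2.imwrite('pics/s1c.png',cv2.resize(im[150:270,270:430,::-1],(800,600),interpolation=cv2.INTER_CUBIC))
```

```text
90.356947941339 [ 0.07736027 -0.17545564 -0.67063557]
```

View pics/s1c.png

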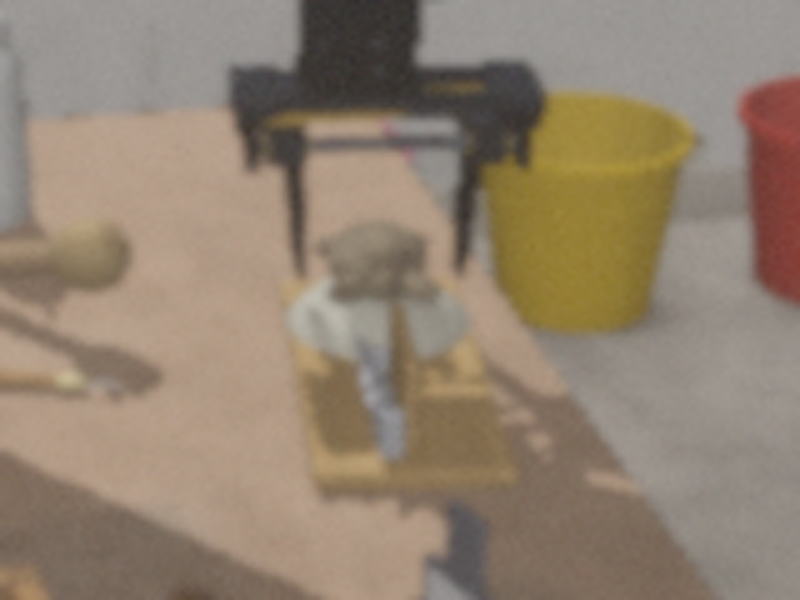

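>>> move_arm --commands '[[[0, 0, -0.05], [0, 0, 0], -1], [[0, 0, -0.2], [0, 0, 0], -1], [[0, 0, -0.4], [0, 0, 0], -1], [[0, 0, -0.45], [0, 0, 0], -1], [[0, 0, -0.45], [0, 0, 0], -1]]'

```text
time: 9.78
tool_pos: [446.4, 52.0, 180.5]
tcp_rot: [2.373, 2.056, 0.003]
wrist_force: [0.8, -0.2, -0.3]
opening: 95.2
gripper_force: 0.0
```

Run:
```python
from h import *
s=manip.read_state(); print(s['tool_pos'])
save('wrist','w4'); pins('wrist',['clay_turtle']); rect('wrist','clay_turtle',45,s)
go([391,-321,190],19.4)
```

```text
[446.37287461  51.95821846 180.45626108]
wrist clay_turtle [446.   55.3  40.8] 0.72
wrist clay_turtle p 0.6 c [447.9  53.1] size [114.4  69.9] ang 82.0 mean [447.4  56.9]
t 9.93 tcp [445.6  52.  178.5] shift [-1.2564 -0.0034 -0.0381] turn [-3.30e-03 -6.00e-04 -9.19e-01]
```

>>> move_arm --commands '[[[-1, -0.003, -0.038], [0, 0, -0.919], -1], [[-1, -0.003, -0.038], [0, 0, -0.919], -1], [[-1, -0.003, -0.038], [0, 0, -0.919], -1], [[-1, -0.003, -0.038], [0, 0, -0.919], -1], [[-1, -0.003, -0.038], [0, 0, -0.919], -1], [[-1, -0.003, -0.038], [0, 0, -0.919], -1]]'

```text
time: 10.68
tool_pos: [401.6, -247.6, 189.6]
tcp_rot: [-1.819, -2.559, -0.0]
wrist_force: [-0.3, 1.3, 0.4]
opening: 95.0
gripper_force: 0.0
```

Run:
```python
from h import *
go([391,-321,190],19.4)
```

```text
t 10.68 tcp [ 401.6 -247.6  189.6] shift [-0.2194 -0.1138 -0.0014] turn [-0.0019 -0.003  -0.0069]
```

>>> move_arm --commands '[[[-0.219, -0.114, 0], [0, 0, 0], -1], [[-0.219, -0.114, 0], [0, 0, 0], -1], [[-0.219, -0.114, 0], [0, 0, 0], -1]]'

```text
time: 11.05
tool_pos: [391.8, -317.6, 189.9]
tcp_rot: [-1.815, -2.561, -0.001]
wrist_force: [-0.3, 0.2, -0.5]
opening: 95.2
gripper_force: 0.0
```

Run:
```python
from h import *
s=manip.read_state(); print(s['tool_pos'],np.abs(s['qvel']).max())
save('wrist','w5'); pins('wrist',['ticket_holder','ticket_block','card','wood_wedge']); rect('wrist','ticket_block',26,s)
```

```text
[ 391.81777399 -317.62635084  189.89806286] 0.02732635291363991
wrist ticket_holder [ 389.9 -320.7   10.1] 0.72
wrist card [ 389.2 -320.    36.5] 0.95
wrist wood_wedge [ 283.1 -284.5   -1.8] 0.89
wrist ticket_block p 0.6 c [ 391.4 -317.8] size [70.5 86.6] ang 17.9 mean [ 390.9 -315.7]
```

View pics/w5.png

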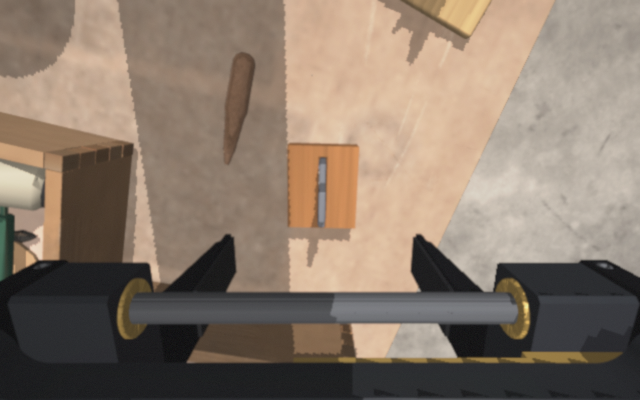

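Run:
```python
from h import *
im=cv2.imread('pics/w5.png').astype(int); c=im[150:235,300:345]; g=(c.max(2)-c.min(2)<45)
for i in range(0,85,6): x=np.nonzero(g[i])[0]; print(150+i, (300+x.min(),300+x.max(),c[i,x].mean().round()) if len(x) else None)
P=onplane('wrist',[[322.5,158],[321.5,226]],60); print(P.round(1),P.mean(0).round(1))
P=onplane('wrist',[[288,145],[357,145],[290,228],[356,228]],26); print(P.round(1),P.mean(0).round(1))
```

```text
150 None
156 None
162 (np.int64(319), np.int64(325), np.float64(103.0))
168 (np.int64(319), np.int64(325), np.float64(141.0))
174 (np.int64(318), np.int64(325), np.float64(136.0))
180 (np.int64(318), np.int64(325), np.float64(135.0))
186 (np.int64(318), np.int64(325), np.float64(101.0))
192 (np.int64(318), np.int64(325), np.float64(124.0))
198 (np.int64(318), np.int64(325), np.float64(137.0))
204 (np.int64(318), np.int64(325), np.float64(137.0))
210 (np.int64(317), np.int64(325), np.float64(132.0))
216 (np.int64(317), np.int64(325), np.float64(130.0))
222 (np.int64(317), np.int64(324), np.float64(113.0))
228 (np.int64(320), np.int64(321), np.float64(126.0))
234 (np.int64(300), np.int64(344), np.float64(132.0))
[[ 381.5 -286.4   60. ]
 [ 401.9 -346.7   60. ]] [ 391.7 -316.5   60. ]
[[ 347.3 -290.3   26. ]
 [ 410.6 -267.9   26. ]
 [ 375.6 -371.2   26. ]
 [ 440.4 -348.3   26. ]] [ 393.5 -319.4   26. ]
```

Run:
```python
from h import *
go([392.3,-318.5,64],19)
```

```text
t 11.35 tcp [ 392.4 -317.2  191. ] shift [-0.0041 -0.0017  0.4234] turn [ 0.0002 -0.0002  0.0158]
```

>>> move_arm --commands '[[[-0.004, -0.001, 0.2], [0, 0, 0.015], -0.6], [[-0.004, -0.001, 0.37], [0, 0, 0.015], -0.4], [[-0.004, -0.001, 0.423], [0, 0, 0.015], -0.2], [[-0.004, -0.001, 0.423], [0, 0, 0.015], 0.6], [[-0.004, -0.001, 0.423], [0, 0, 0.015], 1], [[-0.004, -0.001, 0.423], [0, 0, 0.015], 1], [[-0.004, -0.001, 0.423], [0, 0, 0.015], 1], [[-0.004, -0.001, 0.423], [0, 0, 0.015], 1], [[-0.004, -0.001, 0.423], [0, 0, 0.015], 1], [[-0.004, -0.001, 0.423], [0, 0, 0.015], 1], [[-0.004, -0.001, 0.423], [0, 0, 0.015], 1]]' --squeeze 40

```text
time: 12.72
tool_pos: [391.8, -319.6, 64.0]
tcp_rot: [-1.825, -2.556, 0.0]
wrist_force: [-4.4, -1.5, 2.5]
opening: 6.2
gripper_force: 40.0
```

>>> move_arm --commands '[[[0, 0, -0.03], [0, 0, 0], 1], [[0, 0, -0.1], [0, 0, 0], 1], [[0, 0, -0.25], [0, 0, 0], 1], [[0, 0, -0.33], [0, 0, 0], 1], [[0, 0, -0.33], [0, 0, 0], 1]]'

```text
time: 13.35
tool_pos: [392.9, -319.8, 164.9]
tcp_rot: [1.823, 2.554, -0.001]
wrist_force: [0.0, -0.1, 0.4]
opening: 5.7
gripper_force: 40.0
```

Run:
```python
from h import *
s=manip.read_state(); print(s['opening'],s['gripper_force'],s['wrist_force'])
go([408,-155,165],-8)
```

```text
5.7131844715395 39.99730467796326 [ 0.03936191 -0.07110885  0.44458486]
t 13.35 tcp [ 392.9 -319.8  164.9] shift [ 0.5031  0.2259 -0.0015] turn [0.0055 0.0056 0.8986]
```

>>> move_arm --commands '[[[0.17, 0.075, 0], [0, 0, 0.3], 1], [[0.34, 0.15, 0], [0, 0, 0.6], 1], [[0.503, 0.226, 0], [0, 0, 0.9], 1], [[0.503, 0.226, 0], [0, 0, 0.9], 1], [[0.503, 0.226, 0], [0, 0, 0.9], 1], [[0.503, 0.226, 0], [0, 0, 0.9], 1]]'

```text
time: 14.1
tool_pos: [407.3, -155.5, 162.7]
tcp_rot: [-2.372, -2.06, 0.0]
wrist_force: [0.4, -0.4, 0.1]
opening: 5.8
gripper_force: 40.0
```

Run:
```python
from h import *
s=manip.read_state(); print(s['tool_pos'],np.abs(s['qvel']).max())
im=save('wrist','w6'); pins('wrist',['pocket','back_top','lip_top','ticket_holder','card','clay_turtle','dome']); rect('wrist','stand',12,s)
cv2.imwrite('pics/w6c.png',cv2.resize(im[60:360,160:560,::-1],(800,600),interpolation=cv2.INTER_CUBIC))
```

```text
[ 407.29781138 -155.54275702  162.68586503] 0.007698736401080565
wrist pocket [422.5 -77.3  14.4] 0.65
wrist pocket [405.6 -74.2  49.3] 0.63
wrist back_top [425.2 -78.5  64.5] 0.75
wrist lip_top [404.  -78.6  47.2] 0.77
wrist ticket_holder [ 406.2 -157.7  110.9] 0.85
wrist card [ 408.5 -156.7  136.1] 0.61
wrist dome [424.1 -77.2  67.7] 0.34
wrist stand p 0.86 c [431.  -64.7] size [137.8 111.2] ang 81.9 mean [431.7 -60.3]
```

View pics/w6c.png

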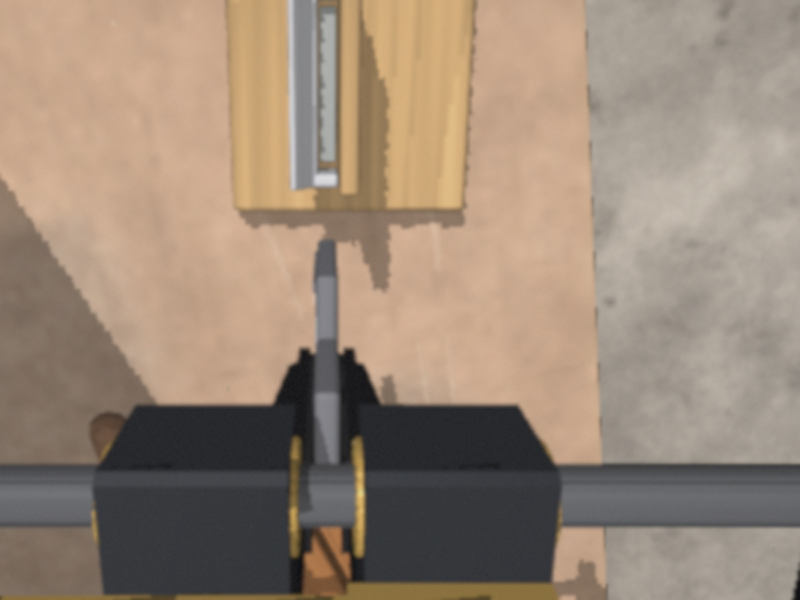

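Run:
```python
from h import *
s=manip.read_state(); M=R.from_rotvec(s['tcp_rot']).as_matrix()
im=cv2.imread('pics/w6.png').astype(int)
for v in(70,100,130,145): print(v,[int(x) for x in im[v,298:345].mean(1)])
def T(n,pts,z):
    f=np.array([(160+x/2,60+y/2) for x,y in pts]); P=onplane('wrist',f,z,s); print(n,'tool',((P-s['tool_pos'])@M)[:,:2].round(1).tolist(),'world',P[:,:2].round(1).tolist())
T('back front',[(342,190),(339,0)],66);T('back rear',[(358,190),(358,0)],66)
T('lip flare',[(291,188),(288,0)],48);T('lip inner38',[(316,185),(316,0)],38)
T('stand L',[(234,208),(228,0)],12);T('stand R',[(464,208),(475,0)],12)
T('cheek',[(326,187),(326,172)],38)
z=s['tool_pos'][2]
T('holder bot',[(320,240),(335,240)],z-54);T('holder sh',[(317,277),(337,277)],z-4);T('tab foot',[(316,340),(339,340)],z-4)
for v in (182,190,200,212,222): print(v,[int(x) for x in im[v,312:336].mean(1)])
```

```text
70 [162, 159, 160, 161, 163, 170, 186, 196, 177, 148, 137, 135, 134, 134, 135, 135, 134, 140, 151, 149, 129, 113, 120, 135, 154, 170, 173, 172, 167, 145, 113, 101, 122, 146, 158, 161, 160, 158, 157, 154, 145, 128, 113, 122, 146, 158, 159]
100 [169, 165, 163, 162, 163, 167, 184, 201, 190, 162, 142, 136, 133, 135, 135, 136, 135, 142, 163, 166, 138, 114, 120, 146, 164, 171, 172, 172, 165, 142, 111, 104, 128, 152, 162, 165, 164, 162, 160, 155, 142, 124, 114, 114, 113, 112, 112]
130 [171, 168, 165, 165, 165, 169, 179, 194, 201, 179, 147, 136, 134, 134, 134, 135, 134, 139, 153, 159, 138, 114, 120, 146, 165, 170, 171, 170, 162, 137, 105, 106, 133, 157, 165, 167, 166, 162, 160, 154, 137, 114, 105, 112, 113, 112, 114]
145 [169, 168, 166, 164, 164, 167, 173, 190, 202, 182, 150, 137, 133, 133, 134, 135, 133, 138, 153, 158, 139, 122, 126, 129, 130, 130, 138, 145, 145, 134, 112, 110, 135, 159, 168, 169, 165, 163, 159, 151, 135, 114, 107, 111, 113, 113, 115]
back front tool [[40.2, 6.7], [109.2, 5.2]] world [[419.6, -116.0], [427.7, -47.4]]
back rear tool [[40.2, 13.0], [109.2, 12.1]] world [[425.
[... 608 characters left out ...]
 -125.7]]
tab foot tool [[12.2, -2.4], [12.2, 3.9]] world [[406.7, -142.4], [412.8, -143.3]]
182 [171, 171, 172, 173, 174, 171, 149, 112, 94, 92, 92, 90, 90, 89, 87, 102, 138, 162, 167, 168, 166, 166, 165, 158]
190 [171, 172, 171, 170, 156, 127, 96, 91, 92, 92, 94, 93, 92, 91, 88, 96, 138, 167, 175, 173, 171, 170, 169, 169]
200 [168, 170, 170, 163, 139, 109, 110, 125, 134, 135, 135, 134, 133, 132, 124, 114, 119, 147, 167, 172, 171, 170, 168, 168]
212 [173, 174, 174, 175, 173, 158, 133, 128, 132, 134, 135, 134, 133, 130, 124, 114, 118, 146, 168, 172, 172, 173, 173, 174]
222 [167, 167, 166, 166, 168, 165, 149, 133, 132, 134, 134, 133, 132, 130, 124, 111, 118, 144, 166, 170, 170, 171, 171, 170]
```

>>> move_arm --commands '[[[0.14, -0.005, 0], [0, 0, 0], 1], [[0.272, -0.01, 0], [0, 0, 0], 1], [[0.272, -0.01, 0.05], [0, 0, 0], 1], [[0.272, -0.01, 0.14], [0, 0, 0], 1], [[0.272, -0.01, 0.185], [0, 0, 0], 1], [[0.272, -0.01, 0.185], [0, 0, 0], 1], [[0.272, -0.01, 0.185], [0, 0, 0], 1]]'

```text
time: 15.42
tool_pos: [416.0, -73.6, 108.0]
tcp_rot: [2.372, 2.06, 0.001]
wrist_force: [0.4, 0.1, -0.7]
opening: 6.0
gripper_force: 40.0
```

```bash
cat > f.py <<'E'
from h import *
s=manip.read_state(); M=R.from_rotvec(s['tcp_rot']).as_matrix(); print('tool force',(M.T@s['wrist_force']).round(2),'mom',(M.T@s['moment']).round(2),s['tool_pos'].round(2) if hasattr(s['tool_pos'],'round') else s['tool_pos'],s['opening'])
E
python3 f.py
```

```text
tool force [0.14 0.36 0.69] mom [ 0.06 -0.09  0.02] [416.01 -73.56 107.98] 6.032126043276907
```

>>> move_arm --commands '[[[0, 0.004, 0], [0, 0, 0], 1], [[0, 0.008, 0], [0, 0, 0], 1], [[0, 0.012, 0], [0, 0, 0], 1], [[0, 0.012, 0], [0, 0, 0], 1]]'

```text
time: 15.92
tool_pos: [419.4, -74.0, 107.6]
tcp_rot: [2.372, 2.06, 0.0]
wrist_force: [-0.3, 0.4, -0.3]
opening: 5.9
gripper_force: 40.0
```

```bash
python3 f.py
```

```text
tool force [ 0.33 -0.34  0.26] mom [ 0.05 -0.14  0.04] [419.45 -74.01 107.57] 5.911946794461777
```

Not yet in contact; continue.

>>> move_arm --commands '[[[0, 0.003, 0], [0, 0, 0], 1], [[0, 0.005, 0], [0, 0, 0], 1], [[0, 0.005, 0], [0, 0, 0], 1]]'

```text
time: 16.3
tool_pos: [420.7, -74.2, 107.5]
tcp_rot: [-2.372, -2.06, 0.0]
wrist_force: [-0.3, -0.1, -0.4]
opening: 5.8
gripper_force: 40.0
```

```bash
python3 f.py
```

```text
tool force [-0.13 -0.33  0.36] mom [ 0.12 -0.06  0.03] [420.74 -74.15 107.47] 5.813784755817788
```

>>> move_arm --commands '[[[0, 0.003, 0], [0, 0, 0], 1], [[0, 0.006, 0], [0, 0, 0], 1], [[0, 0.006, 0], [0, 0, 0], 1]]'

```text
time: 16.68
tool_pos: [421.1, -74.1, 107.3]
tcp_rot: [-2.369, -2.058, 0.003]
wrist_force: [-8.4, 0.1, 2.7]
opening: 5.7
gripper_force: 40.0
```

```bash
python3 f.py
```

```text
tool force [-1.08 -8.39 -2.62] mom [ 1.64 -0.38 -0.01] [421.12 -74.07 107.26] 5.692764365597837
```

>>> move_arm --commands '[[[0, -0.01, 0], [0, 0, 0], 1], [[0, -0.01, 0.02], [0, 0, 0], 1], [[0, -0.01, 0.045], [0, 0, 0], 1], [[0, -0.01, 0.065], [0, 0, 0], 1], [[0, -0.01, 0.065], [0, 0, 0], 1]]'

```text
time: 17.3
tool_pos: [419.5, -73.9, 87.4]
tcp_rot: [-2.371, -2.059, 0.001]
wrist_force: [1.2, 0.0, 0.2]
opening: 6.0
gripper_force: 40.0
```

```bash
python3 f.py
```

```text
tool force [ 0.19  1.19 -0.2 ] mom [ 0.07 -0.16  0.  ] [419.47 -73.95  87.41] 5.962902426048174
```

>>> move_arm --commands '[[[0, 0.001, 0.02], [0, 0, 0], 1], [[0, 0.001, 0.04], [0, 0, 0], 1], [[0, 0.001, 0.056], [0, 0, 0], 1], [[0, 0.001, 0.056], [0, 0, 0], 1]]'

```text
time: 17.8
tool_pos: [420.2, -74.1, 71.1]
tcp_rot: [2.372, 2.06, 0.001]
wrist_force: [0.1, -0.2, 8.8]
opening: 5.4
gripper_force: 40.0
```

```bash
python3 f.py
```

```text
tool force [-0.19  0.13 -8.85] mom [ 0.19 -0.07  0.02] [420.25 -74.13  71.11] 5.404104811406787
```

>>> move_arm --commands '[[[0, 0, 0.003], [0, 0, 0], 1], [[0, 0, 0.006], [0, 0, 0], 1], [[0, 0, 0.008], [0, 0, 0], 1], [[0, 0, 0.008], [0, 0, 0], 1]]'

```text
time: 18.3
tool_pos: [420.3, -74.2, 69.8]
tcp_rot: [2.371, 2.059, 0.001]
wrist_force: [-3.5, 1.8, 27.0]
opening: 5.4
gripper_force: 40.0
```

Run:
```python
import f
from h import *
im=save('side','s2'); cv2.imwrite('pics/s2c.png',cv2.resize(im[150:270,270:430,::-1],(800,600),interpolation=cv2.INTER_CUBIC))
pins('side',['ticket_holder','card','clay_turtle'])
```

```text
tool force [  1.32  -3.7  -27.06] mom [ 1.08  0.07 -0.05] [420.29 -74.15  69.83] 5.404382842456456
side ticket_holder [438.5 -12.   -1. ] 0.66
side ticket_holder [421.7 -75.3  15.7] 0.5
side card [421.9 -74.1  16.1] 0.69
side card [414.7 -72.4  41.6] 0.4
side clay_turtle [444.4  53.7  33.7] 0.65
side clay_turtle [439.1 -11.6   1. ] 0.26
```

View pics/s2c.png

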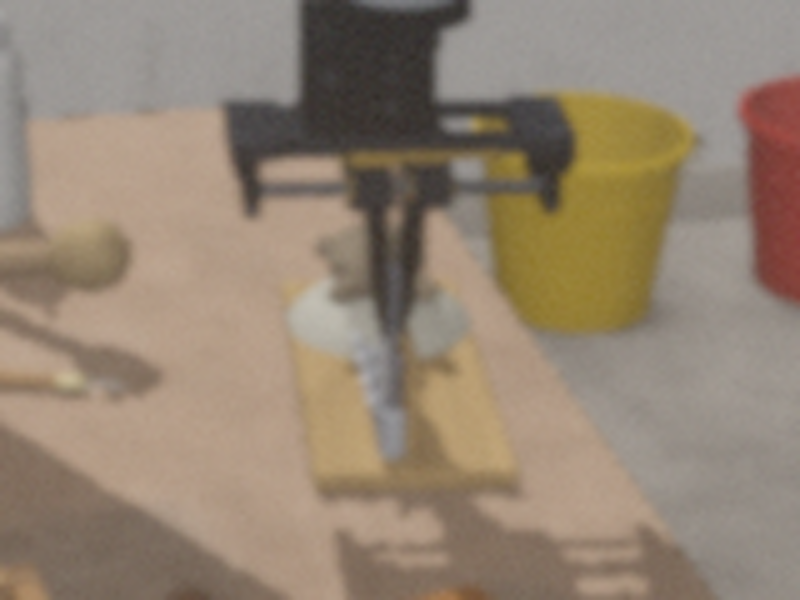

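>>> move_arm --commands '[[[0, 0, 0], [0, 0, 0], 1], [[0, 0, 0], [0, 0, 0], 1], [[0, 0, 0], [0, 0, 0], 1], [[0, 0, 0], [0, 0, 0], 1], [[0, 0, 0], [0, 0, 0], 1], [[0, 0, 0], [0, 0, 0], 1], [[0, 0, 0], [0, 0, 0], 1]]'

```text
time: 19.38
tool_pos: [420.3, -74.1, 69.8]
tcp_rot: [2.371, 2.059, 0.001]
wrist_force: [-4.0, 0.7, 26.6]
opening: 6.1
gripper_force: 40.0
```

```bash
python3 -c "
import f
print(f.manip.hand_in())"
```

```text
tool force [  0.11  -4.   -26.56] mom [1.04 0.05 0.03] [420.28 -74.14  69.81] 6.075511129160795
the job is handed in; nothing more can be done
None
```

I handed the job in at 19.4 s, but the hand-in returned no verdict: the turtle is balanced and released on the dome, and the ticket holder is gripped at 40 N and pressed home at about 27 N, card to the front as far as the pictures show.

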